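# Wind the clockwork inspection turntable and load a bush

## Robot

A 7-joint arm with a two-finger parallel gripper is mounted at the origin on a cart in front of the work surface, level with it; the furniture and walls round the work are solid. World frame = base frame: x ahead of the robot, y to its left, z up, the work surface at z = 0. Lengths are in m, angles in rad, forces in N, time in s.
With the tool pointing down it reaches from about 0.4 to 0.85 m from the base axis. Payload 10.4 kg.
Tool frame: the origin (TCP) lies at the very end of the fingers, on their centre line; the grasp point (between the pads) lies 19 mm behind it; z points along the fingers, y is the line along which they close (so a half turn about z gives the same grasp; the last joint's range is limited). The gripper opens to 87 mm and grips with 3 to 60 N. Pads are 19 mm wide; open, the fingers measure 117 mm over their backs; the gripper's body (75 mm by 190 mm) begins 51 mm behind the grasp point.
Start: joints at [1.307, 0.332, -0.065, 1.46, 0.022, 1.35, -0.088], TCP at [0.149, -0.607, 0.223] pointing down, gripper open.
Joint ranges: [-2.6, 2.6], [-0.5, 2.12], [-1.47, 1.34], [0.16, 2.42], [-1.27, 4.41], [0.06, 2.06], [-2.6, 2.6]. Speed limits (rad/s): [2.22, 2.22, 2.79, 2.79, 3.14, 3.14, 3.14].

## Interface

Orientations are given as a unit quaternion [x, y, z, w].
In Python, from bench import * gives the robot as it stands.
- The arm moves only by the tool carry_out, never from a script. Its argument "deltas" is a list of rows, each an object with "hand": the finger opening in mm, from 0 to 87; "dp": the shift along the tool's x, y, z each as a share of 250 mm, from -1 to 1, a list of three; "spin": the turn about the tool's z as a share of pi rad, from -1 to 1. In form: [{"hand": hand, "dp": [dx, dy, dz], "spin": spin}, ...]. A call has 1 to 20 rows; each row is the pose to reach, as a shift and turn from the pose commanded when the call began, along the tool's axes at that moment, turning the shorter way round; what a row does not reach only later rows make up. A row lasts 1/10 s, in which the tool goes at most 50 mm and 8.59 degrees, less where a joint would pass 70% of its speed; a pose out of reach is approached as far as the arm can. A call with a number of a shift or a turn outside -1 to 1 is refused whole. A call with a gripper value outside its range is refused whole. The fingers move at their own pace and stop on an object; "force" is the grip in N (left out, the last holds). Time passes only in rows, so rows that repeat a pose let the fingers close. It gives the time, the measured TCP pose, the force, the opening and the grip force at its end, in the units of the state.
- read_state(): the state, without advancing time (a new reading comes with each control period).
- camera(name): name is "scene" or "top"; returns the picture (480x640x3 uint8, red, green, blue); there is no depth.
- get_calibration(name): a dict with "fx", "fy", "cx", "cy" (pixels), "k1" (the pictures are not rectified: a ray, as slopes to the right and down, at radius r is drawn at 1 + k1 r^2 times it, then the intrinsics apply), "R" (3x3) and "t" (3): a world point X has camera coordinates R X + t. Camera axes: x right, y down, z forward; pixel columns grow to the right and rows downward; lengths in m; the calibration is good to about 2 mm. A picture is of the moment at which its call begins. get_calibration takes no time and is no camera call.
- close_job(): hands the job in; it is judged then, once.
The state is a dict: "time": time; "joint_positions": joint angles; "joint_vel": joint speeds; "joint_torque": joint torques, N m; "ee_pos": TCP position; "eef_rot": TCP orientation; "ft_force": force on the tool from outside, world axes, zero at the start; "torque": the same for the moment, N m; "width": finger opening in m; "grip_force": force on a finger pad.
Only numpy, scipy, OpenCV 4.12 (cv2) and the standard library are available. Lean on these libraries where they do the work, as an engineer would, in place of code of your own. Each camera call takes 0.05 s, during which the arm holds its last target. There are 200 camera calls.

## Task

Wind the clockwork turntable (green housing with a sloping front) by turning its brass wing key clockwise in several partial turns, letting go to take a fresh grip, until the dial needle stands in the green sector, short of the red, and let the key go. Only then take the steel flanged bush from the blue mat and set it upright, flange down, in the middle of the turntable's small raised pedestal. Leave every other thing on the desk where it stands.

Things in the scene. Friction and masses are not known exactly. Their poses are not given: they have to be found in the camera images.
- drive: Clockwork turntable, fixed: green housing 170 (x) by 180 (y) mm, front to its own -x, z up; origin at the centre of its underside. Its front face slopes 27 degrees, from 48 mm high at x = -85 to 101.5 mm at x = +20; flat top from there to x = +85. The key stands square on the slope at (-32.5, -35, 74.8) mm; pedestal (34 mm wide at the top, 140 mm high) at x = 52, y = 0
- key_grip (a point): Middle of the brass key's wing, on the key's axis, 31 mm off the sloping face; turns with the key. z: out of the face along the axis, 27 degrees from vertical, leaning to the housing's front; x: along the wing's width; y: through its thickness. Wing 46 mm wide (two round lobes), 8 mm thick, 18 to 44 mm off the face, on a 12 mm stem. Pinch it across its thickness
- drive_key (a joint): Key angle in rad, growing clockwise as seen looking at the face. 0 = run down, stop at 7.0. The dial needle turns 0.6 times as far: it is in the green from 5.6 to 6.3, in the red above 6.4. Winding takes 0.10 N m at first, 0.17 N m when wound; the key stays where it is let go and unwinds if turned back
- dial (a point): Centre of the white dial, 66 mm across, standing 5 mm off the sloping face, to the left of the key seen from the front; z: out of the face, x: up the slope. Black needle and ticks, then a green sector on the right, then red below it
- table_top (a point): Centre of the pedestal's flat top, a disc 34 mm in diameter, 140 mm above the desk; z up
- bush: Loose steel-grey flanged bush standing on the mat, 0.14 kg: flange 52 mm in diameter and 9 mm thick at the bottom, above it a neck 32 mm in diameter, 30 mm high over all, bored through. Origin: centre of its underside, z along its axis, up
- parts_mat: Thin blue mat, fixed, 140 (x) by 210 (y) by 3 mm, origin at the centre of its underside; the bush, the gear, the taper plug and the dropper bottle stand on it, any of them at any of its four places
- gear: Bystander: dark toothed gear lying flat, 54 mm in diameter, 20 mm high with its hub; origin at the centre of its underside
- cone: Bystander: pale steel taper plug standing upright, narrowing upwards, 42 mm in diameter, 36 mm high; origin at the centre of its underside
- dropper: Bystander: small brown dropper bottle, 34 mm in diameter, 102 mm high; origin at the centre of its underside
- bottle: Bystander beside the housing: grey squeeze bottle with a bent red spout, 58 by 80 mm, 163 mm high; its round body's centre is 11 mm towards +y of its origin, which lies in the underside
- aerosol: Bystander on the other side of the housing: pink and violet aerosol can, 58 mm in diameter, 217 mm high; origin at the centre of its underside
- mug: Bystander: green mug, which will not move, 86 mm across, 118 mm with its handle, 96 mm high; origin in its underside
Things that resemble listed ones, but are neither listed nor needed, are in the scene too. Leave any black or turquoise look-alike of the bush alone.

How it is judged:
By the outcome, as a careful person would: the job done as asked, in the order asked, and still so for the second after the job is handed in, with the robot touching nothing.
It also fails if it takes over 72 s, if anything falls off the work surface, if the arm or the gripper's body presses on something with over 40 N, if the wrist force passes 120 N, or if a joint passes its speed limit or range.

## Working session

There is one attempt and no reset: what is moved stays moved. The work goes in short steps, Python scripts to look and compute and a tool call to move; the robot and the scene stay as the last step left them, time stands still between calls to the robot, and variables do not carry over. Pictures are saved under pics/ and viewed, at most 11 in all, crops included, and the job is handed in when it is done.

Besides the shell and the picture viewer there is one more tool, called after "Call:" as a command line: name --argument value ..., lists and objects as JSON in quotes. carry_out: Moves the arm, as the interface text tells. Its arguments: {"type":"object","properties":{"deltas":{"type":"array","items":{"type":"object","properties":{"hand":{"type":"number"},"dp":{"type":"array","items":{"type":"number","minimum":-1,"maximum":1}},"spin":{"type":"number","minimum":-1,"maximum":1}}}},"force":{"type":"number"}},"required":["deltas"]}

```bash
mkdir -p pics; python3 - <<'E'
from bench import *
import cv2
for n in("scene","top"):
    cv2.imwrite(f"pics/{n}0.png",camera(n)[:,:,::-1]); c=get_calibration(n); print(n,c)
s=read_state(); print(s['time'],s['ee_pos'],s['eef_rot'],s['width'])
E
```

```text
scene {'fx': 469.6792254501138, 'fy': 469.6792254501138, 'cx': 323.06138185671153, 'cy': 245.44967805910503, 'k1': -0.04385691666808642, 'R': array([[-0.83671192, -0.54757965, -0.0083481 ],
       [-0.28930293,  0.45490062, -0.84224061],
       [ 0.46499137, -0.70229763, -0.53903717]]), 't': array([0.37635137, 0.29726583, 1.02768658])}
top {'fx': 480.4587401447703, 'fy': 480.4587401447703, 'cx': 321.28590570722884, 'cy': 243.28988702814132, 'k1': -0.1289696770271357, 'R': array([[-0.02107156, -0.99960042,  0.01884098],
       [-0.99650355,  0.01947486, -0.08124902],
       [ 0.08084963, -0.02048714, -0.99651574]]), 't': array([-0.12344932,  0.52670731,  1.67196598])}
0.1 [ 0.14892553 -0.60665209  0.22181401] [ 9.92762988e-01  1.20088412e-01 -1.27079264e-04 -6.37215352e-04] 0.08691097118679719
```

View pics/scene0.png

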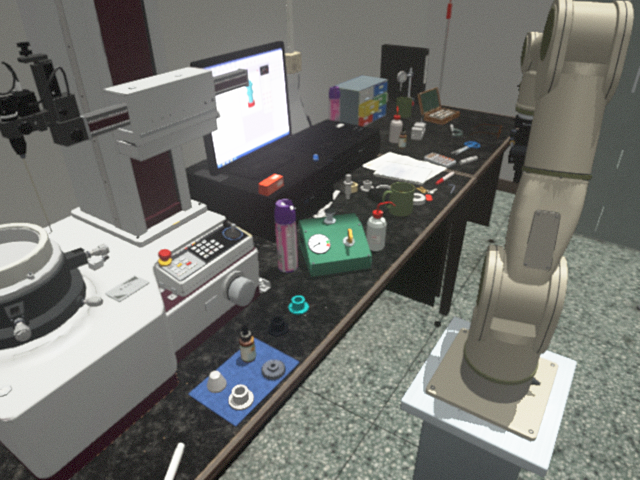

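View pics/top0.png

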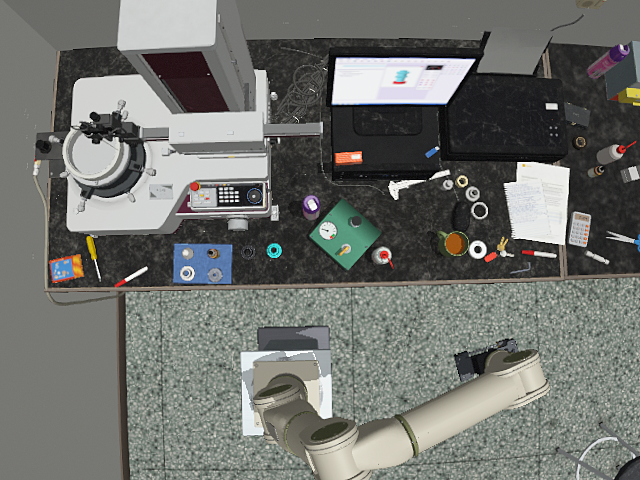

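Scene view: housing near (335,245), blue mat near (245,380), with a white/grey flanged part at (240,397). Top view: housing (345,233), key (345,250), mat (203,264), parts at (188,253), (214,253), (187,274), (214,274). The black (249,252) and turquoise (274,251) look-alikes are off the mat. I'll enlarge to confirm.

```bash
cat > h.py <<'E'
import numpy as np, cv2
from bench import *
from scipy.spatial.transform import Rotation as Ro
def proj(n,X):
    c=get_calibration(n); p=np.atleast_2d(X)@np.array(c['R']).T+c['t']; q=p[:,:2]/p[:,2:]
    q=q*(1+c['k1']*(q**2).sum(1,keepdims=True)); return q*[c['fx'],c['fy']]+[c['cx'],c['cy']]
def ray(n,uv):
    c=get_calibration(n); d=(np.array(uv,float)-[c['cx'],c['cy']])/[c['fx'],c['fy']]; q=d.copy()
    for _ in range(20): q=d/(1+c['k1']*(q@q))
    R=np.array(c['R']); return -R.T@c['t'], R.T@np.r_[q,1]
def at(n,uv,z):
    o,d=ray(n,uv); return o+d*(z-o[2])/d[2]
E
python3 - <<'E'
import cv2,numpy as np
s=cv2.imread('pics/scene0.png');t=cv2.imread('pics/top0.png')
r=lambda im,x,y,w,h:cv2.resize(im[y:y+h,x:x+w],(400,300),interpolation=cv2.INTER_CUBIC)
cv2.imwrite('pics/c1.png',np.vstack([np.hstack([r(s,292,200,80,60+0),r(s,190,320,120,90)]),np.hstack([r(t,300,190,100,75),r(t,170,235,80,60)])]))
E
```

```text
(no output)
```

View pics/c1.png

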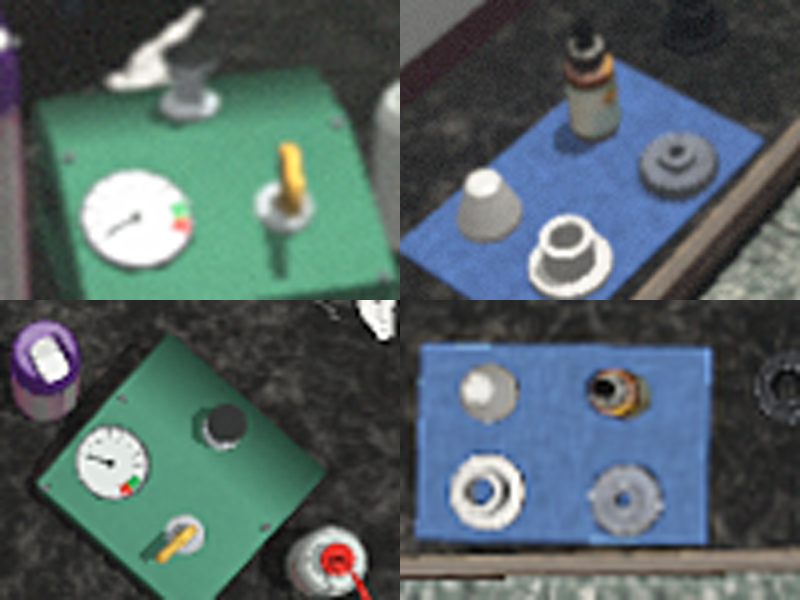

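The flanged candidates are: pale steel bush on the mat at top (187,273), gear (214,274), taper plug (188,253), black look-alike (249,252), turquoise look-alike (274,251). The one at (187,273) has the flange and bored neck and stands on the mat, so that's the bush. Needle points left; key wing runs up the slope, slightly tilted. Next I fit the housing, key and bush.

```bash
cat > fit.py <<'E'
from h import *
from scipy.optimize import minimize, least_squares
im={n:cv2.imread(f'pics/{n}0.png') for n in('scene','top')}
box={'scene':(285,195,95,90),'top':(295,190,100,90)}; S=8
def up(n):
    x,y,w,h=box[n]; return cv2.resize(im[n][y:y+h,x:x+w],None,fx=S,fy=S,interpolation=cv2.INTER_LINEAR)
def hullmask(n,pts):
    x,y,w,h=box[n]; p=(proj(n,pts)-[x,y]+.5)*S-.5
    m=np.zeros((h*S,w*S),np.uint8); cv2.fillConvexPoly(m,cv2.convexHull(np.round(p*16).astype(np.int32)),1,shift=4); return m
def T(p): return Ro.from_euler('z',p[2]).as_matrix()
V=np.array([[a,b,c] for b in(-.09,.09) for a,c in((-.085,0),(-.085,.048),(.02,.1015),(.085,.1015),(.085,0))])
def big(m):
    k,l,st,_=cv2.connectedComponentsWithStats(m.astype(np.uint8)); return (l==1+np.argmax(st[1:,4])).astype(np.uint8)
G={}
for n in im:
    q=cv2.cvtColor(up(n),cv2.COLOR_BGR2HSV); g=big((q[...,0]>60)&(q[...,0]<88)&(q[...,1]>80)&(q[...,2]>35))
    c=max(cv2.findContours(g,0,1)[0],key=cv2.contourArea); m=np.zeros_like(g); cv2.fillConvexPoly(m,cv2.convexHull(c),1); G[n]=m
def iou(a,b): return (a&b).sum()/(a|b).sum()
def cost(p,ns=('scene','top')):
    P=V@T(p).T+[p[0],p[1],0]; return -sum(iou(G[n],hullmask(n,P)) for n in ns)
# initial from points
c0=at('top',(345,233),.07); 
best=None
for yaw in np.radians([-60,-50,-40,-30]):
    s=np.array([c0[0],c0[1],yaw])
    for ns in(('scene','top'),('top',),('scene',)):
        r=minimize(cost,s,args=(ns,),method='Nelder-Mead',options=dict(initial_simplex=s+np.vstack([np.zeros(3),np.diag([.02,.02,.2])]),xatol=1e-4,fatol=1e-4))
        if ns==('scene','top') : 
            if best is None or r.fun<best.fun: best=r
        if yaw<-.8 and yaw>-.9: print(ns,r.x,r.fun)
p=best.x; print('drive',p,np.degrees(p[2]),best.fun, cost(p,('top',)),cost(p,('scene',)))
np.save('drive.npy',p)
R=T(p); o=np.r_[p[:2],0]
print('ped fit',o+R@[.052,0,.14],'ped seen',at('top',(356.7,221.2),.14))
# key
a=np.radians(27); n_=np.array([-np.sin(a),0,np.cos(a)]); u=np.array([np.cos(a),0,np.sin(a)]); v=np.array([0,-1,0])
K={n:None for n in im}
for n in im:
    q=cv2.cvtColor(up(n),cv2.COLOR_BGR2HSV); K[n]=big((q[...,0]>12)&(q[...,0]<32)&(q[...,1]>110)&(q[...,2]>120)&(np.arange(q.shape[1])[None]>8*30))
    print(n,'key px area',K[n].sum()/64, np.argwhere(K[n]).mean(0)[::-1]/8+box[n][:2])
def kpts(k):
    c=np.array([-.0325,-.035,.0748])+.031*n_+np.r_[k[1],k[2],0]; w=np.cos(k[0])*u+np.sin(k[0])*v; t=np.cross(n_,w)
    L=[]
    for s in(-1,1):
        for b in np.linspace(0,2*np.pi,16):
            for h in(-.004,.004): L.append(c+w*(s*.010+.013*np.cos(b))+n_*.013*np.sin(b)+t*h)
    return np.array(L)@R.T+o
def kc(k): return -sum(iou(K[n],hullmask(n,kpts(k))) for n in im)+ (k[1]**2+k[2]**2)/.01**2
rs=[minimize(kc,[t,0,0],method='Nelder-Mead',options=dict(initial_simplex=[[t,0,0],[t+.2,0,0],[t,.004,0],[t,0,.004]],xatol=1e-4,fatol=1e-4)) for t in np.radians(np.arange(-80,90,20))]
for r in sorted(rs,key=lambda r:r.fun)[:3]: print('key deg cw from upslope',np.degrees(r.x[0]),r.x[1:]*1e3,r.fun)
k=min(rs,key=lambda r:r.fun).x
print('grip pt',o+R@(np.array([-.0325,-.035,.0748])+.031*n_),'axis',R@n_)
print('bush flange',at('top',(187.4,273.2),.012), 'scene', at('scene',(190+170*.3,320+258*.3),.012))
# overlay
def draw(n):
    x=up(n); 
    for m,c in((hullmask(n,V@R.T+o),(0,0,255)),(hullmask(n,kpts(k)),(255,0,255))): cv2.drawContours(x,cv2.findContours(m,0,1)[0],-1,c,1)
    return cv2.resize(x,(400,380))
cv2.imwrite('pics/ov.png',np.hstack([draw('scene'),draw('top')]))
E
python3 fit.py
```

```text
('scene', 'top') [ 0.54947577 -0.21403407 -0.75243835] -1.8934151324849653
('top',) [ 0.55034937 -0.21245054 -0.75942138] -0.9818007235049797
('scene',) [ 0.55763462 -0.22712095 -0.76594672] -0.9486887966804979
drive [ 0.54923563 -0.21398091 -0.7508764 ] -43.022048863961146 -1.8938285956011907 -0.9813427214854408 -0.9124858741157498
ped fit [ 0.58725237 -0.24945945  0.14      ] ped seen [ 0.58544725 -0.25018407  0.14      ]
scene key px area 38.296875 [350.25627295 234.56900245]
top key px area 29.03125 [343.82952099 250.91193488]Traceback (most recent call last):
  File "fit.py", line 49, in <module>
    rs=[minimize(kc,[t,0,0],method='Nelder-Mead',options=dict(initial_simplex=[[t,0,0],[t+.2,0,0],[t,.004,0],[t,0,.004]],xatol=1e-4,fatol=1e-4)) for t in np.radians(np.arange(-80,90,20))]
        ~~~~~~~~^^^^^^^^^^^^^^^^^^^^^^^^^^^^^^^^^^^^^^^^^^^^^^^^^^^^^^^^^^^^^^^^^^^^^^^^^^^^^^^^^^^^^^^^^^^^^^^^^^^^^^^^^^^^^^^^^^^^^^^^^^^^^^^^
    res = _minimize_neldermead(fun, x0, args, callback, bounds=bounds,
                               **options)
    fxcc = func(xcc)
    fx = function(np.copy(x), *(wrapper_args + args))
  File "fit.py", line 48, in kc
    def kc(k): return -sum(iou(K[n],hullmask(n,kpts(k))) for n in im)+ (k[1]**2+k[2]**2)/.01**2
                       ~~~^^^^^^^^^^^^^^^^^^^^^^^^^^^^^^^^^^^^^^^^^^^
  File "fit.py", line 48, in <genexpr>
    def kc(k): return -sum(iou(K[n],hullmask(n,kpts(k))) for n in im)+ (k[1]**2+k[2]**2)/.01**2
                                    ~~~~~~~~^^^^^^^^^^^
  File "fit.py", line 8, in hullmask
    x,y,w,h=box[n]; p=(proj(n,pts)-[x,y]+.5)*S-.5
                       ~~~~^^^^^^^
  File "h.py", line 5, in proj
    c=get_calibration(n); p=np.atleast_2d(X)@np.array(c['R']).T+c['t']; q=p[:,:2]/p[:,2:]
ValueError: time passes only in moves, steps and waits
```

```bash
sed -i 's/^def proj/C={n:get_calibration(n) for n in ("scene","top")}\ndef proj/; s/c=get_calibration(n)/c=C[n]/' h.py; sed -i "s/-40,-30\]/-40]/; s/>35))/>22))/" fit.py; python3 fit.py
```

```text
('scene', 'top') [ 0.54947577 -0.21403407 -0.75243835] -1.8933440115653613
('top',) [ 0.55010426 -0.21282997 -0.7569614 ] -0.9824042502134593
('scene',) [ 0.55763462 -0.22712095 -0.76594672] -0.9486887966804979
drive [ 0.54923563 -0.21398091 -0.7508764 ] -43.022048863961146 -1.893757422713766 -0.9812715485980161 -0.9124858741157498
ped fit [ 0.58725237 -0.24945945  0.14      ] ped seen [ 0.58544725 -0.25018407  0.14      ]
scene key px area 38.296875 [350.25627295 234.56900245]
top key px area 29.03125 [343.82952099 250.91193488]
key deg cw from upslope 4.745647292796317 [0.65693175 1.45777865] -1.2896143190096019
key deg cw from upslope 4.748991006274621 [0.64217753 1.44885832] -1.289080443547918
key deg cw from upslope 5.442133347009874 [0.9114776  1.49454256] -1.2885924796067627
grip pt [ 0.49130621 -0.2077928   0.1024212 ] axis [-0.33190846  0.30974853  0.89100652]
bush flange [0.42771606 0.34326757 0.012     ] scene [0.43058312 0.34376128 0.012     ]
```

View pics/ov.png

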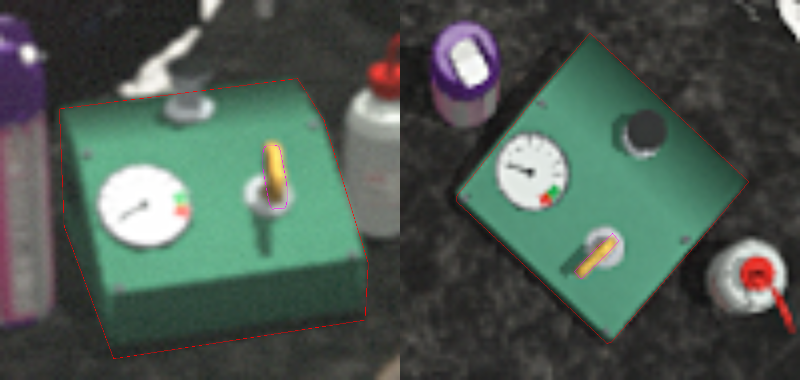

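Overlay agrees with the housing outline within about 1 px. The key wing lies up the slope, about 5° clockwise, and bottle and aerosol stand clear. Next, clearances and the first move.

```bash
cat >> h.py <<'E'
def az(R): return np.degrees(np.arctan2(R[1,1],R[0,1]))
def go(X,a,s=None):
    s=s or read_state(); R=Ro.from_quat(s['eef_rot']).as_matrix()
    sp=(az(R)-a+180)%360-180
    print('from',np.round(s['ee_pos'],4),'az %.1f'%az(R),'dp',np.round(R.T@(np.array(X)-s['ee_pos'])/.25,4),'spin %.4f (%.1f deg)'%(sp/180,sp),'t',s['time'])
E
python3 - <<'E'
from h import *
p=np.load('drive.npy'); R=Ro.from_euler('z',p[2]).as_matrix(); o=np.r_[p[:2],0]
for n,uv,z in(('bottle cap',(384.5,254.5),.15),('aerosol',(312,204.5),.21),('dropper',(211.8,253.4),.09),('cone',(187.8,253),.035),('gear',(214.6,274.6),.02)):
    X=at('top',uv,z); print(n,X,'drive frame',R.T@(X-o))
print('scene bottle cap', R.T@(at('scene',(377.5,213),.15)-o))
go([.4925,-.2073,.20],42)
E
```

```text
bottle cap [ 0.47294052 -0.33745662  0.15      ] drive frame [ 0.0284663  -0.14232662  0.15      ]
aerosol [ 0.63233856 -0.10353345  0.21      ] drive frame [-0.01460024  0.13744661  0.21      ]
dropper [0.49150545 0.23903187 0.09      ] drive frame [-0.35128747  0.29180552  0.09      ]
cone [0.49803471 0.33574825 0.035     ] drive frame [-0.41250161  0.36696879  0.035     ]
gear [0.42098413 0.24406946 0.02      ] drive frame [-0.40628203  0.24737319  0.02      ]
scene bottle cap [-0.01518021 -0.12558721  0.15      ]
from [ 0.1489 -0.6067  0.2218] az -76.2 dp [ 1.7156 -1.2235  0.0887] spin -0.6567 (-118.2 deg) t 0.1
```

Call:
carry_out --deltas '[{"hand":87,"dp":[0.2,-0.14,-0.12],"spin":-0.04},{"hand":87,"dp":[0.4,-0.28,-0.15],"spin":-0.09},{"hand":87,"dp":[0.6,-0.42,-0.15],"spin":-0.13},{"hand":87,"dp":[0.8,-0.56,-0.15],"spin":-0.18},{"hand":60,"dp":[1,-0.71,-0.15],"spin":-0.22},{"hand":60,"dp":[1,-0.71,-0.15],"spin":-0.4},{"hand":50,"dp":[1,-0.71,-0.15],"spin":-0.6567},{"hand":50,"dp":[1,-0.71,-0.15],"spin":-0.6567},{"hand":50,"dp":[1,-0.71,-0.15],"spin":-0.6567},{"hand":50,"dp":[1,-0.71,-0.15],"spin":-0.6567},{"hand":50,"dp":[1,-0.71,-0.15],"spin":-0.6567},{"hand":50,"dp":[1,-0.71,-0.15],"spin":-0.6567},{"hand":50,"dp":[1,-0.71,-0.15],"spin":-0.6567},{"hand":50,"dp":[1,-0.71,-0.15],"spin":-0.6567},{"hand":50,"dp":[1,-0.71,-0.15],"spin":-0.6567},{"hand":50,"dp":[1,-0.71,-0.15],"spin":-0.6567}]' --force 15

```text
time: 1.7
ee_pos: [0.3494, -0.3749, 0.2598]
eef_rot: [0.408, 0.913, 0.0, -0.0]
ft_force: [0.0, -0.1, 0.1]
width: 0.0498
grip_force: 0.0
```

```bash
python3 - <<'E'
from h import *
go([.4925,-.2073,.15],42); print(read_state()['joint_positions'],read_state()['width'])
E
```

```text
from [ 0.3494 -0.3749  0.2598] az 41.8 dp [0.1178 0.8737 0.4393] spin -0.0010 (-0.2 deg) t 1.7
[ 1.11021695  0.08916843 -0.40093439  1.67867202  0.03535756  1.38131281
  1.43384952] 0.04978426608377519
```

Call:
carry_out --deltas '[{"hand":40,"dp":[0.02,0.18,0],"spin":0},{"hand":40,"dp":[0.05,0.36,0],"spin":0},{"hand":40,"dp":[0.07,0.54,0.05],"spin":0},{"hand":40,"dp":[0.1,0.72,0.15],"spin":0},{"hand":40,"dp":[0.1178,0.8737,0.25],"spin":0},{"hand":40,"dp":[0.1178,0.8737,0.44],"spin":0},{"hand":40,"dp":[0.1178,0.8737,0.44],"spin":0},{"hand":40,"dp":[0.1178,0.8737,0.44],"spin":0}]'

```text
time: 2.5
ee_pos: [0.4916, -0.2075, 0.1505]
eef_rot: [0.408, 0.913, -0.0, -0.001]
ft_force: [0.1, -1.1, 0.5]
width: 0.0396
grip_force: 0.0
```

```bash
python3 - <<'E'
from h import *
go([.4925,-.2073,.0925],42)
s=camera('scene');t=camera('top')
r=lambda im,x,y,w,h:cv2.resize(im[y:y+h,x:x+w],(400,400),interpolation=cv2.INTER_CUBIC)
cv2.imwrite('pics/c2.png',np.hstack([r(s,305,190,70,70),r(t,310,205,70,70)])[:,:,::-1])
E
```

```text
from [ 0.4916 -0.2075  0.1505] az 41.8 dp [-0.0021  0.0032  0.2319] spin -0.0009 (-0.2 deg) t 2.5
```

View pics/c2.png

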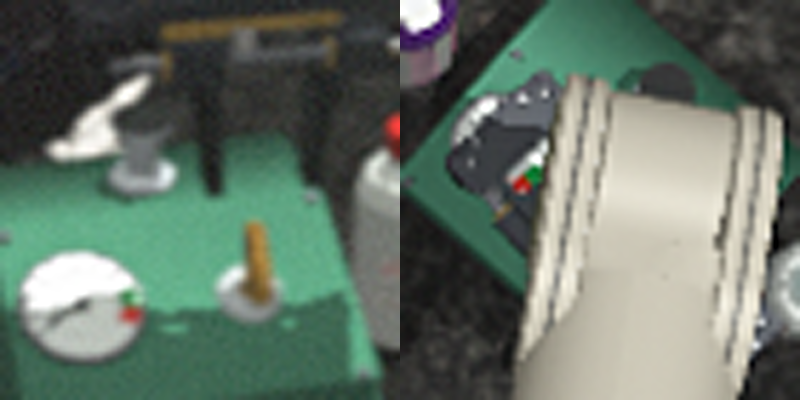

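Scene crop: the fingertips at (213,190) and (320,175) straddle the wing (257,260) with room on both sides. Lowering and gripping.

Call:
carry_out --deltas '[{"hand":40,"dp":[-0.002,0.003,0.1],"spin":0},{"hand":40,"dp":[-0.002,0.003,0.2],"spin":0},{"hand":40,"dp":[-0.002,0.003,0.232],"spin":0},{"hand":20,"dp":[-0.002,0.003,0.232],"spin":0},{"hand":0,"dp":[-0.002,0.003,0.232],"spin":0},{"hand":0,"dp":[-0.002,0.003,0.232],"spin":0},{"hand":0,"dp":[-0.002,0.003,0.232],"spin":0},{"hand":0,"dp":[-0.002,0.003,0.232],"spin":0}]' --force 30

```text
time: 3.4
ee_pos: [0.4928, -0.2078, 0.0928]
eef_rot: [0.407, 0.913, -0.001, 0.0]
ft_force: [-3.8, 0.3, 5.9]
width: 0.01
grip_force: 30.0
```

```bash
python3 - <<'E'
from h import *
s=read_state(); R=Ro.from_quat(s['eef_rot']).as_matrix(); print(s['ft_force'],s['torque'],'tool F',R.T@s['ft_force'],'tool M',R.T@s['torque'],s['width'],s['grip_force']); go([.4925,-.2073,.0925],42)
E
```

```text
[-3.82380075  0.33954083  5.901755  ] [-0.17396588  0.47193429 -0.0438541 ] tool F [ 2.8027737  -2.6231009  -5.90180087] tool M [0.46729305 0.18624243 0.04313062] 0.009956593670959472 30.023347372189164
from [ 0.4928 -0.2078  0.0928] az 42.0 dp [0.0023 0.0004 0.0012] spin -0.0002 (-0.0 deg) t 3.4
```

Call:
carry_out --deltas '[{"hand":0,"dp":[-0.002,0,0],"spin":0.04},{"hand":0,"dp":[-0.002,0,0],"spin":0.08},{"hand":0,"dp":[-0.002,0,0],"spin":0.12},{"hand":0,"dp":[-0.002,0,0],"spin":0.16},{"hand":0,"dp":[-0.002,0,0],"spin":0.2},{"hand":0,"dp":[-0.002,0,0],"spin":0.2}]'

```text
time: 4.0
ee_pos: [0.4934, -0.2073, 0.0931]
eef_rot: [0.671, 0.742, -0.0, 0.0]
ft_force: [-6.9, -0.1, 8.8]
width: 0.0144
grip_force: 32.5
```

```bash
cat > st.py <<'E'
from h import *
s=read_state(); R=Ro.from_quat(s['eef_rot']).as_matrix(); print('F',s['ft_force'].round(1),'tool F',(R.T@s['ft_force']).round(1),'tool M',(R.T@s['torque']).round(3),s['width'].__round__(4),s['grip_force'],'j7',s['joint_positions'][6]); go([.4925,-.2073,.0925],-138,s)
cv2.imwrite(f'pics/s{s["time"]:.1f}.png',camera('scene')[:,:,::-1])
E
python3 st.py
```

```text
F [-6.9 -0.1  8.8] tool F [ 0.6 -6.9 -8.8] tool M [ 0.571  0.338 -0.331] 0.0144 32.46100148426535 j7 0.294697209927381
from [ 0.4934 -0.2073  0.0931] az 5.8 dp [ 0.0003 -0.0036  0.0025] spin 0.7987 (143.8 deg) t 4.0
```

Call:
carry_out --deltas '[{"hand":0,"dp":[0,-0.003,0],"spin":0.04},{"hand":0,"dp":[0,-0.003,0],"spin":0.08},{"hand":0,"dp":[0,-0.003,0],"spin":0.12},{"hand":0,"dp":[0,-0.003,0],"spin":0.16},{"hand":0,"dp":[0,-0.003,0],"spin":0.2},{"hand":0,"dp":[0,-0.003,0],"spin":0.24},{"hand":0,"dp":[0,-0.003,0],"spin":0.27},{"hand":0,"dp":[0,-0.003,0],"spin":0.27}]'

```text
time: 4.85
ee_pos: [0.4941, -0.2072, 0.0941]
eef_rot: [0.916, 0.401, 0.001, 0.001]
ft_force: [-3.4, 2.6, 12.4]
width: 0.017
grip_force: 31.4
```

```bash
python3 st.py
```

```text
F [-3.4  2.6 12.4] tool F [ -0.4  -4.2 -12.4] tool M [ 0.128  0.091 -0.153] 0.017 31.421651506971102 j7 -0.5214328774581513
from [ 0.4941 -0.2072  0.0941] az -42.7 dp [-0.0049 -0.0045  0.0064] spin 0.5292 (95.3 deg) t 4.85
```

Call:
carry_out --deltas '[{"hand":0,"dp":[0,0,0],"spin":0.04},{"hand":0,"dp":[-0.001,-0.001,0],"spin":0.08},{"hand":0,"dp":[-0.002,-0.002,0],"spin":0.12},{"hand":0,"dp":[-0.003,-0.003,0.002],"spin":0.16},{"hand":0,"dp":[-0.004,-0.004,0.003],"spin":0.2},{"hand":0,"dp":[-0.005,-0.005,0.004],"spin":0.24},{"hand":0,"dp":[-0.005,-0.005,0.004],"spin":0.28},{"hand":0,"dp":[-0.005,-0.005,0.004],"spin":0.32},{"hand":0,"dp":[-0.005,-0.005,0.004],"spin":0.36},{"hand":0,"dp":[-0.005,-0.005,0.004],"spin":0.4},{"hand":0,"dp":[-0.005,-0.005,0.004],"spin":0.44},{"hand":0,"dp":[-0.005,-0.005,0.004],"spin":0.48},{"hand":0,"dp":[-0.005,-0.005,0.004],"spin":0.52},{"hand":0,"dp":[-0.005,-0.005,0.004],"spin":0.53},{"hand":0,"dp":[-0.005,-0.005,0.004],"spin":0.53}]'

```text
time: 6.4
ee_pos: [0.4933, -0.2086, 0.0939]
eef_rot: [0.913, -0.407, 0.003, 0.0]
ft_force: [0.2, -3.0, 14.1]
width: 0.0089
grip_force: 30.3
```

```bash
python3 st.py; ls pics
```

```text
F [ 0.2 -3.  14.1] tool F [  2.5   1.9 -14.1] tool M [-0.163  0.339 -0.208] 0.0089 30.287752086478577 j7 -2.132011839590794
from [ 0.4933 -0.2086  0.0939] az -138.1 dp [-0.0059 -0.0011  0.0056] spin -0.0004 (-0.1 deg) t 6.4
c1.png
c2.png
ov.png
s4.0.png
s4.8.png
s6.4.png
scene0.png
top0.png
```

Call:
carry_out --deltas '[{"hand":40,"dp":[0,0,0],"spin":0},{"hand":40,"dp":[0,0,0],"spin":0},{"hand":40,"dp":[0,0,0],"spin":0},{"hand":40,"dp":[0,0,-0.12],"spin":0},{"hand":40,"dp":[0,0,-0.24],"spin":0},{"hand":40,"dp":[0,0,-0.24],"spin":-0.1},{"hand":40,"dp":[0,0,-0.24],"spin":-0.3},{"hand":40,"dp":[0,0,-0.24],"spin":-0.5},{"hand":40,"dp":[0,0,-0.24],"spin":-0.5},{"hand":40,"dp":[0,0,-0.24],"spin":-0.5},{"hand":40,"dp":[0,0,-0.24],"spin":-0.5},{"hand":40,"dp":[0,0,-0.24],"spin":-0.5},{"hand":40,"dp":[0,0,-0.24],"spin":-0.5},{"hand":40,"dp":[0,0,-0.24],"spin":-0.5},{"hand":40,"dp":[0,0,-0.24],"spin":-0.5},{"hand":40,"dp":[0,0,-0.24],"spin":-0.5}]'

```text
time: 8.05
ee_pos: [0.4905, -0.2071, 0.1506]
eef_rot: [0.933, 0.361, -0.0, -0.0]
ft_force: [-0.4, -0.3, -0.9]
width: 0.0395
grip_force: 0.0
```

```bash
cat > dial.py <<'E'
from h import *
import sys
# unwarp the face plane round the dial/key from the scene view: x right = drive -y, y down = downslope, 1 px = 0.2 mm
p=np.load('drive.npy'); R=Ro.from_euler('z',p[2]).as_matrix(); o=np.r_[p[:2],0]
a=np.radians(27); u=np.array([np.cos(a),0,np.sin(a)]); n_=np.array([-np.sin(a),0,np.cos(a)])
def warp(im,off):
    X,Y=np.meshgrid(np.arange(-75,75,.25)*1e-3,np.arange(-50,50,.25)*1e-3)
    P=np.array([-.0325,0,.0748])+off*n_+X[...,None]*np.array([0,-1,0])-Y[...,None]*u
    uv=proj('scene',P.reshape(-1,3)@R.T+o).reshape(*X.shape,2).astype(np.float32)
    return cv2.remap(im,uv[...,0],uv[...,1],cv2.INTER_CUBIC)
ims=[warp(cv2.imread(f) if '/' in f else camera(f)[:,:,::-1].copy(),.005) for f in sys.argv[2:]]
cv2.imwrite(sys.argv[1],cv2.resize(np.hstack([i[50:350,:330] for i in ims]),None,fx=1.2,fy=1.2))
E
python3 dial.py pics/d1.png pics/scene0.png scene; python3 -c "
from h import *
go([.4925,-.2075,.0925],42)"
```

```text
from [ 0.4905 -0.2071  0.1507] az -47.5 dp [0.005  0.0067 0.2326] spin -0.4975 (-89.5 deg) t 8.1
```

View pics/d1.png

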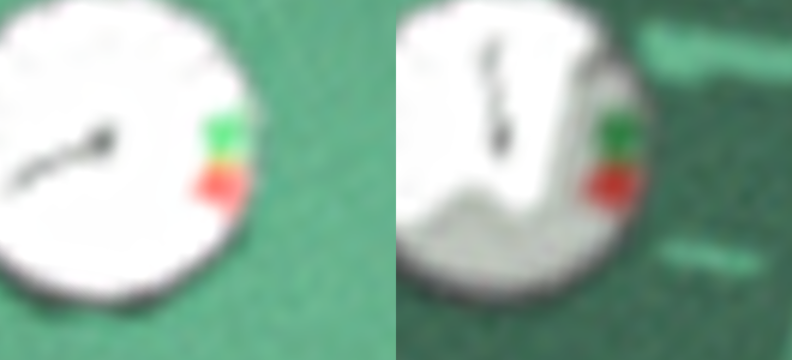

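Unwarped dial: needle went from (15,188) to (488,45) around its pivot, about 111° for 180° of key. The green is at (225,130), about 85° from up, so another 160° or so of key is needed. Regrip.

Call:
carry_out --deltas '[{"hand":40,"dp":[0.005,0.0067,0],"spin":-0.1},{"hand":40,"dp":[0.005,0.0067,0],"spin":-0.2},{"hand":40,"dp":[0.005,0.0067,0],"spin":-0.4},{"hand":40,"dp":[0.005,0.0067,0],"spin":-0.4975},{"hand":40,"dp":[0.005,0.0067,0],"spin":-0.4975},{"hand":40,"dp":[0.005,0.0067,0],"spin":-0.4975},{"hand":40,"dp":[0.005,0.0067,0],"spin":-0.4975},{"hand":40,"dp":[0.005,0.0067,0],"spin":-0.4975},{"hand":40,"dp":[0.005,0.0067,0],"spin":-0.4975},{"hand":40,"dp":[0.005,0.0067,0],"spin":-0.4975},{"hand":40,"dp":[0.005,0.0067,0],"spin":-0.4975},{"hand":40,"dp":[0.005,0.0067,0.12],"spin":-0.4975},{"hand":40,"dp":[0.005,0.0067,0.2326],"spin":-0.4975},{"hand":40,"dp":[0.005,0.0067,0.2326],"spin":-0.4975},{"hand":20,"dp":[0.005,0.0067,0.2326],"spin":-0.4975},{"hand":0,"dp":[0.005,0.0067,0.2326],"spin":-0.4975},{"hand":0,"dp":[0.005,0.0067,0.2326],"spin":-0.4975},{"hand":0,"dp":[0.005,0.0067,0.2326],"spin":-0.4975},{"hand":0,"dp":[0.005,0.0067,0.2326],"spin":-0.4975},{"hand":0,"dp":[0.005,0.0067,0.2326],"spin":-0.4975}]' --force 30

```text
time: 10.1
ee_pos: [0.493, -0.2082, 0.0936]
eef_rot: [0.41, 0.912, -0.0, 0.0]
ft_force: [-2.5, -0.7, 6.0]
width: 0.0096
grip_force: 29.9
```

```bash
python3 st.py
```

```text
F [-2.5 -0.7  6. ] tool F [ 1.1 -2.3 -6. ] tool M [ 0.374  0.17  -0.136] 0.0096 29.883231712827865 j7 0.9283938702362884
from [ 0.493  -0.2082  0.0936] az 41.5 dp [0.0041 0.0009 0.0043] spin 0.9974 (179.5 deg) t 10.1
```

Call:
carry_out --deltas '[{"hand":0,"dp":[0,0,0],"spin":0.04},{"hand":0,"dp":[0,0,0],"spin":0.08},{"hand":0,"dp":[0,0,0],"spin":0.12},{"hand":0,"dp":[0,0,0],"spin":0.16},{"hand":0,"dp":[0,0,0],"spin":0.2},{"hand":0,"dp":[0,0,0],"spin":0.24},{"hand":0,"dp":[0,0,0],"spin":0.28},{"hand":0,"dp":[0,0,0],"spin":0.32},{"hand":0,"dp":[0,0,0],"spin":0.36},{"hand":0,"dp":[0,0,0],"spin":0.4},{"hand":0,"dp":[0,0,0],"spin":0.44},{"hand":0,"dp":[0,0,0],"spin":0.47},{"hand":0,"dp":[0,0,0],"spin":0.47}]'

```text
time: 11.45
ee_pos: [0.4938, -0.2073, 0.0945]
eef_rot: [0.918, 0.397, 0.001, 0.001]
ft_force: [-4.4, 3.2, 13.7]
width: 0.0174
grip_force: 31.2
```

```bash
python3 st.py
```

```text
F [-4.4  3.2 13.7] tool F [ -0.7  -5.4 -13.7] tool M [ 0.651 -0.059 -0.166] 0.0174 31.23667472420493 j7 -0.5023801965817253
from [ 0.4938 -0.2073  0.0945] az -43.2 dp [-0.0036 -0.0039  0.008 ] spin 0.5267 (94.8 deg) t 11.45
```

Call:
carry_out --deltas '[{"hand":0,"dp":[0,0,0],"spin":0.04},{"hand":0,"dp":[-0.001,-0.001,0],"spin":0.08},{"hand":0,"dp":[-0.002,-0.002,0],"spin":0.12},{"hand":0,"dp":[-0.003,-0.003,0.002],"spin":0.16},{"hand":0,"dp":[-0.004,-0.004,0.003],"spin":0.2},{"hand":0,"dp":[-0.004,-0.004,0.004],"spin":0.24},{"hand":0,"dp":[-0.004,-0.004,0.004],"spin":0.28},{"hand":0,"dp":[-0.004,-0.004,0.004],"spin":0.32},{"hand":0,"dp":[-0.004,-0.004,0.004],"spin":0.36},{"hand":0,"dp":[-0.004,-0.004,0.004],"spin":0.4},{"hand":0,"dp":[-0.004,-0.004,0.004],"spin":0.4}]'

```text
time: 12.6
ee_pos: [0.4934, -0.2089, 0.0944]
eef_rot: [0.976, -0.219, 0.003, 0.001]
ft_force: [-2.0, -1.2, 15.4]
width: 0.0106
grip_force: 29.7
```

```bash
python3 st.py; python3 dial.py pics/d2.png pics/s6.4.png scene
```

```text
F [-2.  -1.2 15.4] tool F [ -1.2   1.9 -15.5] tool M [-0.911 -0.01   0.08 ] 0.0106 29.71906928858516 j7 -1.7227859685398872
from [ 0.4934 -0.2089  0.0944] az -115.3 dp [-0.006  -0.0044  0.0074] spin 0.1260 (22.7 deg) t 12.6
```

View pics/d2.png

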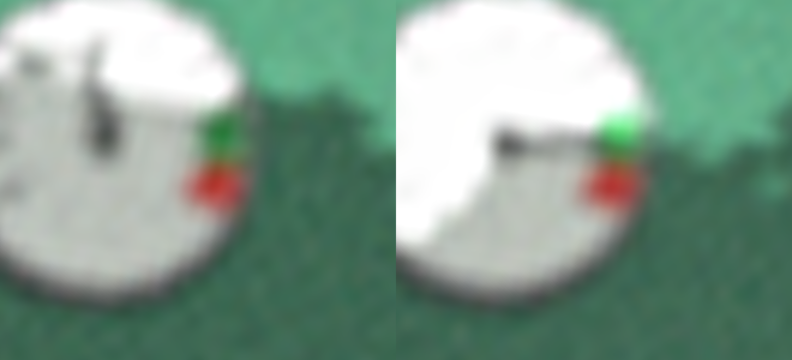

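The needle at (600,138) points into the middle of the green at (620,135). Releasing and lifting clear.

Call:
carry_out --deltas '[{"hand":45,"dp":[0,0,0],"spin":0},{"hand":45,"dp":[0,0,0],"spin":0},{"hand":45,"dp":[0,0,0],"spin":0},{"hand":45,"dp":[0,0,-0.12],"spin":0},{"hand":45,"dp":[0,0,-0.3],"spin":0},{"hand":45,"dp":[0,0,-0.5],"spin":0},{"hand":45,"dp":[0,0,-0.7],"spin":0},{"hand":45,"dp":[0,0,-0.7],"spin":0}]'

```text
time: 13.5
ee_pos: [0.494, -0.2084, 0.2739]
eef_rot: [0.976, -0.217, 0.005, 0.001]
ft_force: [-0.5, 1.0, -0.9]
width: 0.0448
grip_force: 0.0
```

```bash
cat > bush.py <<'E'
from h import *
from scipy.optimize import minimize
S=16; th=np.linspace(0,2*np.pi,60)
def ring(x,y,r,z): return np.c_[x+r*np.cos(th),y+r*np.sin(th),z+0*th]
out={}
for n,(bx,by,w,h) in {'scene':(225,380,32,34),'top':(176,262,23,23)}.items():
    im=cv2.resize(cv2.imread(f'pics/{n}0.png')[by:by+h,bx:bx+w],None,fx=S,fy=S,interpolation=cv2.INTER_LINEAR)
    q=cv2.cvtColor(im,cv2.COLOR_BGR2HSV); m=(q[...,1]<75)&(q[...,2]>70)
    k,l,st,_=cv2.connectedComponentsWithStats(m.astype(np.uint8)); m=(l==1+np.argmax(st[1:,4])).astype(np.uint8)
    c=max(cv2.findContours(m,0,1)[0],key=cv2.contourArea); cv2.fillPoly(m,[c],1)
    out[n]=(m,bx,by)
def cost(p,ns):
    f=0
    for n in ns:
        m,bx,by=out[n]; g=np.zeros_like(m)
        for R in (np.vstack([ring(*p,.026,.003),ring(*p,.026,.012)]),np.vstack([ring(*p,.016,.012),ring(*p,.016,.033)])):
            q=(proj(n,R)-[bx,by]+.5)*S-.5; cv2.fillConvexPoly(g,cv2.convexHull(np.round(q*16).astype(np.int32)),1,shift=4)
        f-=(m&g).sum()/(m|g).sum()
    return f
for ns in(('scene',),('top',),('scene','top')):
    r=minimize(cost,[.428,.343],args=(ns,),method='Nelder-Mead',options=dict(initial_simplex=[[.428,.343],[.435,.343],[.428,.35]],xatol=1e-4,fatol=1e-4)); print(ns,r.x,r.fun)
go([*r.x,.27],0); go([*r.x,.27],180); print(read_state()['joint_positions'])
E
python3 bush.py
```

```text
('scene',) [0.43277141 0.34338299] -0.9513657761386465
('top',) [0.42922325 0.34595788] -0.9341403151797023
('scene', 'top') [0.43014345 0.34521118] -1.781255465398179
from [ 0.494  -0.2084  0.2739] az -115.0 dp [-1.1689 -1.8981  0.0057] spin -0.6391 (-115.0 deg) t 13.5
from [ 0.494  -0.2084  0.2739] az -115.0 dp [-1.1689 -1.8981  0.0057] spin 0.3609 (65.0 deg) t 13.5
[ 0.40843089  0.10930459 -0.10278614  1.62208579  0.0115942   1.40037456
 -1.70339595]
```

Call:
carry_out --deltas '[{"hand":60,"dp":[-0.1,-0.17,0],"spin":-0.04},{"hand":60,"dp":[-0.2,-0.34,0],"spin":-0.08},{"hand":60,"dp":[-0.3,-0.5,0],"spin":-0.13},{"hand":60,"dp":[-0.4,-0.66,0],"spin":-0.18},{"hand":60,"dp":[-0.5,-0.82,0],"spin":-0.22},{"hand":60,"dp":[-0.6,-0.98,0],"spin":-0.4},{"hand":60,"dp":[-0.6,-0.98,0],"spin":-0.639},{"hand":60,"dp":[-0.6,-0.98,0],"spin":-0.639},{"hand":60,"dp":[-0.6,-0.98,0],"spin":-0.639},{"hand":60,"dp":[-0.6,-0.98,0],"spin":-0.639},{"hand":60,"dp":[-0.6,-0.98,0],"spin":-0.639},{"hand":60,"dp":[-0.6,-0.98,0],"spin":-0.639},{"hand":60,"dp":[-0.6,-0.98,0],"spin":-0.639},{"hand":60,"dp":[-0.6,-0.98,0],"spin":-0.639},{"hand":60,"dp":[-0.6,-0.98,0],"spin":-0.639}]'

```text
time: 15.0
ee_pos: [0.4591, 0.0778, 0.2665]
eef_rot: [0.707, 0.708, -0.0, -0.0]
ft_force: [-0.6, -0.2, 0.5]
width: 0.0601
grip_force: 0.0
```

```bash
python3 -c "
from h import *
go([.4303,.3447,.13],0)"
```

```text
from [0.4591 0.0778 0.2665] az 0.1 dp [ 1.0678 -0.1129  0.5459] spin 0.0005 (0.1 deg) t 15.0
```

Call:
carry_out --deltas '[{"hand":50,"dp":[0.2,-0.02,0],"spin":0},{"hand":50,"dp":[0.4,-0.05,0],"spin":0},{"hand":50,"dp":[0.6,-0.08,0],"spin":0},{"hand":50,"dp":[0.8,-0.1,0.1],"spin":0},{"hand":50,"dp":[1,-0.113,0.2],"spin":0},{"hand":50,"dp":[1,-0.113,0.4],"spin":0},{"hand":50,"dp":[1,-0.113,0.4],"spin":0}]'

```text
time: 15.7
ee_pos: [0.4279, 0.3279, 0.1617]
eef_rot: [0.707, 0.707, -0.004, -0.001]
ft_force: [-0.5, -0.3, -0.4]
width: 0.0498
grip_force: 0.0
```

```bash
python3 - <<'E'
from h import *
go([.4303,.3447,.06],0); go([.4303,.3447,.015],0)
s=camera('scene'); 
cv2.imwrite('pics/b1.png',cv2.resize(s[320:430,180:310],(520,440),interpolation=cv2.INTER_CUBIC)[:,:,::-1])
E
```

```text
from [0.4279 0.3279 0.1617] az -0.0 dp [0.0687 0.0126 0.4064] spin -0.0001 (-0.0 deg) t 15.7
from [0.4279 0.3279 0.1617] az -0.0 dp [0.0694 0.0139 0.5864] spin -0.0001 (-0.0 deg) t 15.7
```

Call:
carry_out --deltas '[{"hand":50,"dp":[0.068,-0.002,0.1],"spin":0},{"hand":50,"dp":[0.068,-0.002,0.25],"spin":0},{"hand":50,"dp":[0.068,-0.002,0.426],"spin":0},{"hand":50,"dp":[0.068,-0.002,0.426],"spin":0},{"hand":50,"dp":[0.068,-0.002,0.426],"spin":0},{"hand":50,"dp":[0.068,-0.002,0.426],"spin":0}]'

```text
time: 16.35
ee_pos: [0.4325, 0.3455, 0.0636]
eef_rot: [0.708, 0.706, 0.002, 0.0]
ft_force: [0.4, -0.3, 0.1]
width: 0.0494
grip_force: 0.0
```

```bash
python3 - <<'E'
from h import *
go([.4303,.3447,.015],0)
s=camera('scene'); 
cv2.imwrite('pics/b1.png',cv2.resize(s[320:430,180:310],(520,440),interpolation=cv2.INTER_CUBIC)[:,:,::-1])
E
```

```text
from [0.4325 0.3455 0.0636] az -0.1 dp [-0.0035 -0.0095  0.1943] spin -0.0007 (-0.1 deg) t 16.35
```

View pics/b1.png

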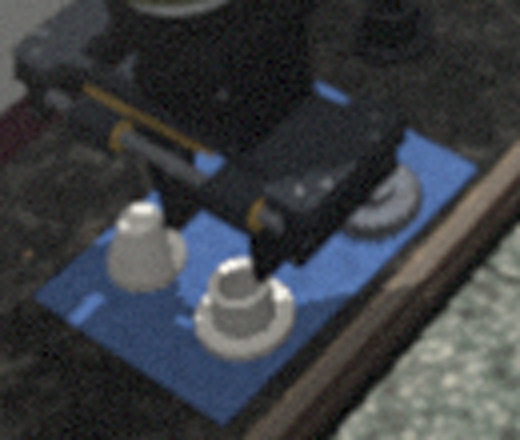

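The crop shows the gripper straddling the bush, near fingertip at (262,280) and bush neck at (243,285). Cone and gear are clear. Lowering.

Call:
carry_out --deltas '[{"hand":50,"dp":[0,0,0.06],"spin":0},{"hand":50,"dp":[0,0,0.12],"spin":0},{"hand":50,"dp":[0,0,0.172],"spin":0},{"hand":50,"dp":[0,0,0.172],"spin":0},{"hand":50,"dp":[0,0,0.172],"spin":0},{"hand":40,"dp":[0,0,0.172],"spin":0},{"hand":30,"dp":[0,0,0.172],"spin":0},{"hand":20,"dp":[0,0,0.172],"spin":0},{"hand":20,"dp":[0,0,0.172],"spin":0},{"hand":20,"dp":[0,0,0.172],"spin":0},{"hand":20,"dp":[0,0,0.172],"spin":0}]' --force 20

```text
time: 17.5
ee_pos: [0.4309, 0.3448, 0.0177]
eef_rot: [0.707, 0.707, 0.0, 0.0]
ft_force: [-1.2, -0.2, 4.6]
width: 0.0316
grip_force: 20.0
```

```bash
python3 st.py
```

```text
F [-1.2 -0.2  4.6] tool F [-0.2 -1.1 -4.6] tool M [ 0.179 -0.125 -0.066] 0.0316 20.0067612953535 j7 -0.9786653576261845
from [0.4309 0.3448 0.0177] az -0.0 dp [-2.2084  0.2477 -0.2994] spin 0.7665 (138.0 deg) t 17.5
```

Gripped: width 31.6 mm matches the 32 mm neck. Lifting and carrying.

Call:
carry_out --deltas '[{"hand":20,"dp":[0,0,-0.05],"spin":0},{"hand":20,"dp":[0,0,-0.2],"spin":0},{"hand":20,"dp":[0,0,-0.4],"spin":0},{"hand":20,"dp":[0,0,-0.6],"spin":0},{"hand":20,"dp":[0,0,-0.8],"spin":0},{"hand":20,"dp":[-0.1,0.03,-1],"spin":0},{"hand":20,"dp":[-0.25,0.06,-1],"spin":0},{"hand":20,"dp":[-0.4,0.1,-1],"spin":0},{"hand":20,"dp":[-0.55,0.14,-1],"spin":0},{"hand":20,"dp":[-0.7,0.18,-1],"spin":0},{"hand":20,"dp":[-0.85,0.22,-1],"spin":0},{"hand":20,"dp":[-1,0.26,-1],"spin":0}]'

```text
time: 18.75
ee_pos: [0.4954, 0.0931, 0.268]
eef_rot: [0.707, 0.707, 0.0, 0.0]
ft_force: [0.7, 0.6, -2.0]
width: 0.0319
grip_force: 20.0
```

Call:
carry_out --deltas '[{"hand":20,"dp":[-0.16,0.04,-0.1],"spin":0.01},{"hand":20,"dp":[-0.32,0.08,-0.1],"spin":0.02},{"hand":20,"dp":[-0.48,0.12,-0.1],"spin":0.04},{"hand":20,"dp":[-0.64,0.16,-0.1],"spin":0.06},{"hand":20,"dp":[-0.8,0.21,-0.1],"spin":0.08},{"hand":20,"dp":[-0.95,0.25,-0.1],"spin":0.1},{"hand":20,"dp":[-1,0.28,-0.1],"spin":0.111},{"hand":20,"dp":[-1,0.28,-0.1],"spin":0.111},{"hand":20,"dp":[-1,0.28,-0.1],"spin":0.111},{"hand":20,"dp":[-1,0.28,-0.1],"spin":0.111}]'

```text
time: 19.75
ee_pos: [0.5654, -0.1535, 0.2927]
eef_rot: [0.818, 0.575, 0.0, -0.0]
ft_force: [0.2, 0.2, -1.4]
width: 0.032
grip_force: 20.0
```

```bash
python3 st.py;  python3 -c "
from h import *
go([.5866,-.2496,.185],-20)"
```

```text
F [ 0.2  0.2 -1.4] tool F [0.3 0.1 1.4] tool M [-0.086 -0.021  0.043] 0.032 19.997701682186744 j7 -0.19339883795008206
from [ 0.5654 -0.1535  0.2927] az -19.8 dp [-0.3018 -0.2013  0.8007] spin 0.6565 (118.2 deg) t 19.75
from [ 0.5654 -0.1537  0.2928] az -19.8 dp [-0.3322  0.21    0.431 ] spin 0.0009 (0.2 deg) t 19.8
```

Call:
carry_out --deltas '[{"hand":20,"dp":[-0.1,0.06,0],"spin":0},{"hand":20,"dp":[-0.2,0.12,0],"spin":0},{"hand":20,"dp":[-0.3,0.18,0],"spin":0},{"hand":20,"dp":[-0.332,0.21,0.1],"spin":0},{"hand":20,"dp":[-0.332,0.21,0.22],"spin":0},{"hand":20,"dp":[-0.332,0.21,0.34],"spin":0},{"hand":20,"dp":[-0.332,0.21,0.431],"spin":0},{"hand":20,"dp":[-0.332,0.21,0.431],"spin":0},{"hand":20,"dp":[-0.332,0.21,0.431],"spin":0},{"hand":20,"dp":[-0.332,0.21,0.431],"spin":0},{"hand":20,"dp":[-0.332,0.21,0.431],"spin":0}]'

```text
time: 20.9
ee_pos: [0.5872, -0.2514, 0.1864]
eef_rot: [0.819, 0.574, 0.001, 0.001]
ft_force: [1.1, 0.1, -1.6]
width: 0.0318
grip_force: 20.0
```

```bash
python3 - <<'E'
from h import *
s0=read_state(); go([.5866,-.2496,.157],-20,s0)
s=camera('scene'); cv2.imwrite('pics/p_full.png',s[:,:,::-1]); 
z0=(305,165); k=10; im=cv2.resize(s[z0[1]:z0[1]+60,z0[0]:z0[0]+60],None,fx=k,fy=k,interpolation=cv2.INTER_CUBIC)[:,:,::-1].copy()
th=np.linspace(0,2*np.pi,80); e=s0['ee_pos']
def ring(c,r,z,col):
    q=((proj('scene',np.c_[c[0]+r*np.cos(th),c[1]+r*np.sin(th),z+0*th])-z0+.5)*k-.5).astype(np.int32); cv2.polylines(im,[q],True,col,1)
ring(e,.026,e[2]-.0147,(0,0,255)); ring(e,.026,e[2]-.0057,(0,0,255)); ring((.5866,-.2496),.017,.14,(0,255,255))
cv2.imwrite('pics/p1.png',im)
E
```

```text
from [ 0.5872 -0.2514  0.1864] az -20.0 dp [ 0.006  -0.0049  0.1178] spin 0.0000 (0.0 deg) t 20.9
```

View pics/p1.png

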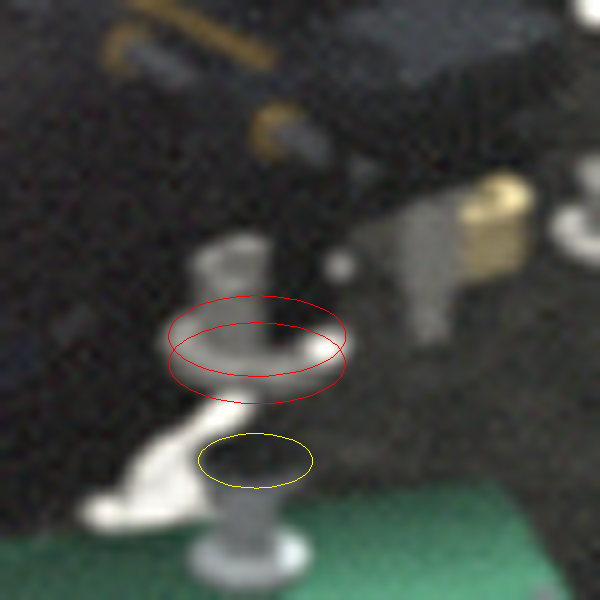

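```bash
python3 - <<'E'
from h import *
s0=read_state(); e=s0['ee_pos']
s=np.mean([camera('scene').astype(float) for _ in range(16)],0)
t=cv2.imread('pics/top0.png').astype(float)[:,:,::-1]
th=np.linspace(0,2*np.pi,80); k=10; outs=[]
def mk(n,src,z0,w,h,rings):
    im=cv2.resize(src[z0[1]:z0[1]+h,z0[0]:z0[0]+w],None,fx=k,fy=k,interpolation=cv2.INTER_CUBIC)[:,:,::-1]
    im=(255*np.clip(im/255,0,1)**.45).astype(np.uint8).copy()
    for c,r,z,col in rings:
        q=((proj(n,np.c_[c[0]+r*np.cos(th),c[1]+r*np.sin(th),z+0*th])-z0+.5)*k-.5).astype(np.int32); cv2.polylines(im,[q],True,col,1)
    return im
P=(.5866,-.2496)
a=mk('scene',s,(315,180),40,45,[(e,.026,e[2]-.0147,(0,0,255)),(P,.017,.14,(0,255,255))])
b=mk('top',t,(340,202),36,45,[(P,.017,.14,(0,255,255))])
cv2.imwrite('pics/p2.png',np.hstack([a,b])); go([*P,.157],-20)
print(proj('scene',[[*P,.14],[*P,.105]]))
E
```

```text
from [ 0.5864 -0.2513  0.1846] az -20.0 dp [ 0.0068 -0.0016  0.1105] spin -0.0000 (-0.0 deg) t 21.75
[[330.1179173  210.60976156]
 [330.12163659 220.82365649]]
```

View pics/p2.png

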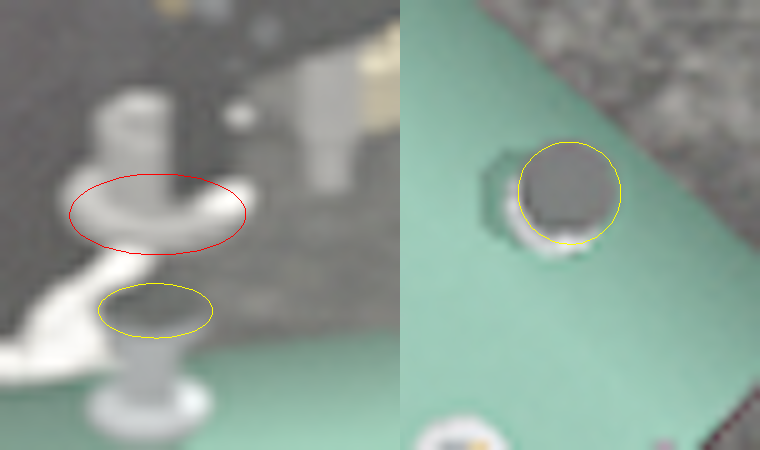

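Pedestal disc (153,310) matches the yellow estimate within about 0.5 px. The held bush sits within about 1–2 mm of the tool axis. Shifting slightly and lowering.

Call:
carry_out --deltas '[{"hand":20,"dp":[0.012,0,0.04],"spin":0},{"hand":20,"dp":[0.012,0,0.08],"spin":0},{"hand":20,"dp":[0.012,0,0.104],"spin":0},{"hand":20,"dp":[0.012,0,0.112],"spin":0},{"hand":20,"dp":[0.012,0,0.112],"spin":0},{"hand":20,"dp":[0.012,0,0.112],"spin":0},{"hand":20,"dp":[0.012,0,0.112],"spin":0}]'

```text
time: 22.45
ee_pos: [0.5876, -0.2487, 0.1571]
eef_rot: [0.819, 0.573, 0.0, 0.0]
ft_force: [-0.3, -0.3, -0.5]
width: 0.0321
grip_force: 20.0
```

```bash
python3 st.py|head -1; python3 -c "
from h import *
go([.587,-.2484,.1547],-20)"
```

```text
F [-0.3 -0.3 -0.5] tool F [-0.4 -0.2  0.5] tool M [-0.038  0.017  0.048] 0.0321 19.9974892755381 j7 -0.06532553289566917
from [ 0.5876 -0.2486  0.1571] az -20.0 dp [ 0.0001 -0.0026  0.0096] spin -0.0001 (-0.0 deg) t 22.5
```

Call:
carry_out --deltas '[{"hand":20,"dp":[0,-0.002,0.005],"spin":0},{"hand":20,"dp":[0,-0.002,0.008],"spin":0},{"hand":20,"dp":[0,-0.002,0.01],"spin":0},{"hand":20,"dp":[0,-0.002,0.01],"spin":0},{"hand":20,"dp":[0,-0.002,0.01],"spin":0}]'

```text
time: 23.0
ee_pos: [0.587, -0.2484, 0.1548]
eef_rot: [0.819, 0.573, 0.0, 0.0]
ft_force: [-3.3, 0.9, 5.4]
width: 0.0316
grip_force: 20.0
```

```bash
python3 st.py|head -1
```

```text
F [-3.3  0.9  5.4] tool F [-0.3 -3.4 -5.4] tool M [ 0.709 -0.027 -0.005] 0.0316 20.008701205915713 j7 -0.06555074069238159
```

Contact at exactly the expected height. Opening and lifting straight up.

Call:
carry_out --deltas '[{"hand":34,"dp":[0,0,0],"spin":0},{"hand":36,"dp":[0,0,0],"spin":0},{"hand":42,"dp":[0,0,0],"spin":0},{"hand":50,"dp":[0,0,0],"spin":0},{"hand":50,"dp":[0,0,-0.02],"spin":0},{"hand":50,"dp":[0,0,-0.06],"spin":0},{"hand":50,"dp":[0,0,-0.15],"spin":0},{"hand":50,"dp":[0,0,-0.3],"spin":0},{"hand":50,"dp":[0,0,-0.45],"spin":0},{"hand":50,"dp":[0,0,-0.6],"spin":0},{"hand":50,"dp":[0,0,-0.6],"spin":0}]'

```text
time: 24.15
ee_pos: [0.5887, -0.2489, 0.3114]
eef_rot: [0.819, 0.573, 0.003, 0.004]
ft_force: [0.2, 0.6, 1.0]
width: 0.0499
grip_force: 0.0
```

Call:
carry_out --deltas '[{"hand":50,"dp":[0,-0.15,0],"spin":0},{"hand":50,"dp":[0,-0.3,0],"spin":0},{"hand":50,"dp":[0,-0.45,0],"spin":0},{"hand":50,"dp":[0,-0.6,0],"spin":0},{"hand":50,"dp":[0,-0.7,0],"spin":0},{"hand":50,"dp":[0,-0.7,0],"spin":0},{"hand":50,"dp":[0,-0.7,0],"spin":0}]'

```text
time: 24.85
ee_pos: [0.4226, -0.1885, 0.305]
eef_rot: [0.819, 0.573, 0.0, 0.001]
ft_force: [-0.0, -0.0, -0.2]
width: 0.0495
grip_force: 0.0
```

```bash
python3 - <<'E'
from h import *
s=np.mean([camera('scene').astype(float) for _ in range(6)],0); t=np.mean([camera('top').astype(float) for _ in range(4)],0)
r=lambda im,x,y,w,h:cv2.resize(im[y:y+h,x:x+w],(400,400),interpolation=cv2.INTER_CUBIC)
im=np.hstack([r(s,300,185,70,70),r(t,305,190,80,80)])[:,:,::-1]
cv2.imwrite('pics/e1.png',255*np.clip(im/255,0,1)**.7); print(read_state()['ee_pos'])
E
```

```text
[ 0.42263371 -0.18847266  0.30396921][ WARN:0@13.463] global loadsave.cpp:1063 imwrite_ Unsupported depth image for selected encoder is fallbacked to CV_8U.
```

View pics/e1.png

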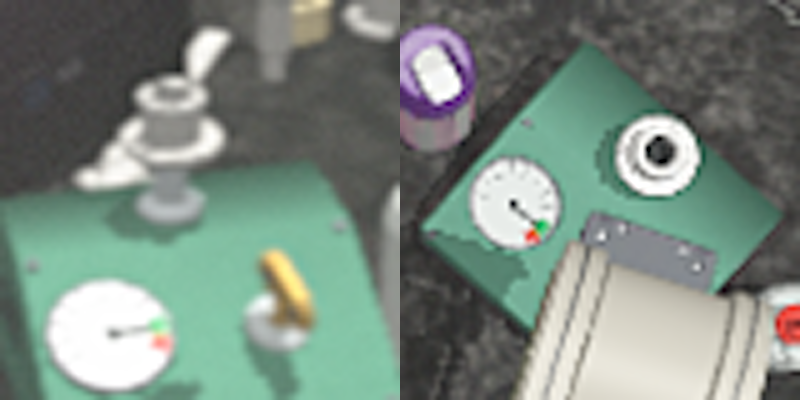

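Bush stands upright: scene flange centre (172,135) lies over the stem (171,200), and in the top view it is at image pixel (356.6,221), the same as the pedestal earlier. The needle (155,328) is in the green. Handing in.

```bash
python3 -c "
from bench import *
print(close_job())"
```

```text
the job is handed in; nothing more can be done
None
```

I wound the key in two grips until the needle stood mid-green and let it go; then I set the steel bush upright, flange down, in the middle of the pedestal and handed the job in at about 25 s, so far with no verdict shown.

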